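Touch off the print bed's three gauges and store the reading

ROBOT

A 7-joint arm with a two-finger parallel gripper is mounted at the origin on the work surface. World frame = base frame: x ahead of the robot, y to its left, z up, the work surface at z = 0. Lengths are in m, angles in rad, forces in N, time in s.
With the tool pointing down it reaches from about 0.4 to 0.85 m from the base axis. Payload 10.4 kg.
Tool frame: the origin (TCP) lies between the finger pads; the fingertips stand 14 mm ahead of it and the grasp point (between the pads) lies 5 mm behind it; z points along the fingers, y is the direction in which the jaws open and shut (so a half turn about z gives the same grasp; the last joint's range is limited). The gripper opens to 87 mm and grips with 3 to 60 N. Pads are 19 mm wide; open, the fingers measure 117 mm over their backs; the gripper's body (75 mm by 190 mm) begins 51 mm behind the grasp point.
Start: joints at [-1.316, 0.332, -0.065, 1.46, 0.022, 1.35, -0.088], TCP at [0.171, 0.601, 0.237] pointing down, gripper open.
Joint ranges: [-2.6, 2.6], [-0.5, 2.12], [-1.47, 1.34], [0.16, 2.42], [-1.27, 4.41], [0.06, 2.06], [-2.6, 2.6]. Speed limits (rad/s): [2.22, 2.22, 2.79, 2.79, 3.14, 3.14, 3.14].

INTERFACE

Orientations are given as a unit quaternion [x, y, z, w].
In Python, from bench import readout, camera, calibration, order gives the robot as it stands.
- The arm moves only by the tool apply_moves, never from a script. Its argument "deltas" is a list of rows, each an object with "translation": the shift along the world's x, y, z in m, a list of three; "turn": the turn, a rotation vector about the world's x, y, z in rad, a list of three; "hand": the finger opening in m, from 0 to 0.087. A call has 1 to 5 rows; each row shifts and turns the pose as measured when the row begins; what a row does not reach is not made up. A row lasts 1/10 s, in which the tool goes at most 50 mm and 8.59 degrees, less where a joint would pass 70% of its speed; a pose out of reach is approached as far as the arm can. A call with a gripper value outside its range is refused whole. The fingers move at their own pace and stop on an object; "newtons" is the grip in N (left out, the last holds). Time passes only in rows, so rows that do not move let the fingers close. It gives the time, the measured TCP pose, the force and the opening at its end, in the units of the state.
- readout.read_state(): the state, without advancing time (a new reading comes with each control period).
- camera(name): name is "scene" or "top" or "wrist"; returns the picture (480x640x3 uint8, red, green, blue); there is no depth.
- calibration(name): a dict with "fx", "fy", "cx", "cy" (pixels), "extrinsics" (4x4, takes a point from world to camera coordinates). Camera axes: x right, y down, z forward; pixel columns grow to the right and rows downward; lengths in m; the calibration is good to about 2 mm. A picture is of the moment at which its call begins: read the wrist's pose just before it. calibration takes no time and is no camera call; for the wrist camera it gives the pose at the moment of the call.
- order.close_job(): hands the job in, once; it reports no verdict.
The state is a dict: "time": time; "joint_positions": joint angles; "joint_vel": joint speeds; "joint_torque": joint torques, N m; "ee_pos": TCP position; "eef_rot": TCP orientation; "ft_force": force on the tool from outside, world axes, zero at the start; "torque": the same for the moment, N m; "width": finger opening in m.
Only numpy, scipy, OpenCV 4.12 (cv2) and the standard library are available. Lean on these libraries where they do the work, as an engineer would, in place of code of your own. Each camera call takes 0.05 s, during which the arm holds its last target. There are 200 camera calls.

TASK

Take the print bed's level readings: with a fingertip, lightly push down the cap of the red gauge, then the yellow one, then the blue one, each about half-way down or a little further (a cap stays where you leave it), and last press the green button on the control box to store the readings and let it go. Keep to this order and use only a gentle touch. Do not pick up, shove or tip the gauges, the white prints or anything else on the bench.

Things in the scene. Friction and masses are not known exactly. Their poses are not given: they have to be found in the camera images.
- red_plunger (a joint): how far the red gauge's plunger has been pushed down, m: about 0 = up, 0.016 = at its stop. It starts up (0 to 0.0015) and stays wherever a push leaves it; it starts to slide at about 4 N and the push grows evenly to about 7 N at the stop; more than 20 N is too hard.
- red_top (a point): centre of the top face of the red cap, a flat disc 28 mm across and 8 mm thick on a 16 mm steel stem, moving straight down with the plunger. With the plunger up this face is 99 mm above the bench (59 mm above the bed).
- red_base (a point): point on the axis of the red gauge's loose dark steel body, 15 mm above the bed: foot 52 mm across with a red band, 36 mm neck, 30 mm tall without the plunger, about 0.35 kg. It stands free on the bed and is to stay where it stands.
- yellow_plunger (a joint): how far the yellow gauge's plunger has been pushed down, m: about 0 = up, 0.016 = at its stop. It starts up (0 to 0.0015) and stays wherever a push leaves it; it starts to slide at about 4 N and the push grows evenly to about 7 N at the stop; more than 20 N is too hard.
- yellow_top (a point): centre of the top face of the yellow cap, a flat disc 28 mm across and 8 mm thick on a 16 mm steel stem, moving straight down with the plunger. With the plunger up this face is 99 mm above the bench (59 mm above the bed).
- yellow_base (a point): point on the axis of the yellow gauge's loose dark steel body, 15 mm above the bed: foot 52 mm across with a yellow band, 36 mm neck, 30 mm tall without the plunger, about 0.35 kg. It stands free on the bed and is to stay where it stands.
- blue_plunger (a joint): how far the blue gauge's plunger has been pushed down, m: about 0 = up, 0.016 = at its stop. It starts up (0 to 0.0015) and stays wherever a push leaves it; it starts to slide at about 4 N and the push grows evenly to about 7 N at the stop; more than 20 N is too hard.
- blue_top (a point): centre of the top face of the blue cap, a flat disc 28 mm across and 8 mm thick on a 16 mm steel stem, moving straight down with the plunger. With the plunger up this face is 99 mm above the bench (59 mm above the bed).
- blue_base (a point): point on the axis of the blue gauge's loose dark steel body, 15 mm above the bed: foot 52 mm across with a blue band, 36 mm neck, 30 mm tall without the plunger, about 0.35 kg. It stands free on the bed and is to stay where it stands.
- store (a joint): travel of the round green sprung button on top of the control box, m: 0 = out, 0.018 = fully in, at a hard stop. It starts to give at about 2 N and needs about 3.6 N at 0.004, 6 N at 0.010 and 9 N at 0.018; more than 25 N is too hard. It counts as pressed past 0.004 and springs back by itself when let go.
- store_top (a point): centre of the green button's top face, a mushroom cap 30 mm across and 8 mm thick on a black stem; when out it is about 80 mm above the bench, pressed straight down.
- control_box: white box 110 x 120 x 50 mm (x, y, z) with a dark screen, fixed to the bench; origin at the centre of its underside. The green button is on its top, 28 mm from the centre towards the box's -x side.
- bed: square aluminium print bed 270 x 270 mm with a blue edge, fixed on the bench; its top face is 40 mm above the bench; origin under its centre at bench height, x and y along its edges. The gauges and three white prints stand on it.
- print_tilted: loose white print: a tilted 46 mm round housing on a 56 mm disc, about 55 mm tall, on the far half of the bed; origin at the centre of its underside. Leave alone.
- print_bowl: loose white print: a small flared bowl 62 mm across, 46 mm tall, on the far half of the bed; origin at the centre of its underside. Leave alone.
- print_tower: loose white print: a slim stepped post 36 mm across at the foot and 50 mm tall, between the two nearer gauges; origin at the centre of its underside. Leave alone.
- scraper: loose spatula-shaped scraper, 200 mm long, lying on the bench to the robot's right of the bed; origin at mid-length, underneath. Leave alone.
- driver: loose screwdriver lying on the bench to the robot's right; origin underneath. Leave alone.
- cleaner: loose closed blue bottle, 60 mm across, 130 mm tall, beyond the bed to the left; origin at the centre of its underside. Leave alone.
- nozzle_cup: loose orange cup, 70 mm across, 60 mm tall, on the left of the bench; origin at the centre of its underside. Leave alone.
There are look-alikes about, which are no part of the job. What is shaped like the part that bears blue_plunger but pink, purple or turquoise is not meant.

How it is judged:
On the way, in this order (a step that is already met when the one before it is completed fails the run):
1. the red plunger is pushed down by the fingers, 4 mm or more (value of joint red_plunger above 0.004 m and contact force between the fingers and gauge_red above 0.3 N).
2. the yellow plunger is pushed down by the fingers, 4 mm or more (value of joint each of yellow_plunger, red_plunger above 0.004 m and contact force between the fingers and gauge_yellow above 0.3 N).
3. the blue plunger is pushed down by the fingers, 4 mm or more (value of joint each of blue_plunger, red_plunger, yellow_plunger above 0.004 m and contact force between the fingers and gauge_blue above 0.3 N).
4. the green button is pressed by the fingers, past 4 mm (value of joint each of store, red_plunger, yellow_plunger, blue_plunger above 0.004 m and contact force between the fingers and control_box above 0.3 N).
At the end, for the whole second after the job is handed in: All three plungers are down by 4 mm or more of their 16 mm, the green button is out again (less than 1.5 mm in), gauges and white prints stand upright and at rest within 12 mm of where they started, and the other loose things within 20 mm (value of joint each of red_plunger, yellow_plunger, blue_plunger above 0.004 m and value of joint store below 0.0015 m and distance of each of red_base, yellow_base, blue_base, print_tilted, print_bowl, print_tower from where it was at the start of the episode below 0.012 m and distance of each of scraper, cleaner, nozzle_cup, driver from where it was at the start of the episode below 0.02 m and angle between each of red_base, yellow_base, blue_base, print_tilted, print_bowl, print_tower's own z axis and vertical below 0.1 rad and linear speed of each of print_tilted, print_bowl, print_tower below 0.02 m/s); the robot touches nothing.
It fails at once if a cap or the green button is pushed (past 3 mm) before all those that come earlier in the order red, yellow, blue, green are down by 4 mm ((value of joint yellow_plunger above 0.003 m and value of joint red_plunger below 0.004 m) or (value of joint blue_plunger above 0.003 m and value of joint any of red_plunger, yellow_plunger below 0.004 m) or (value of joint store above 0.003 m and value of joint any of red_plunger, yellow_plunger, blue_plunger below 0.004 m)).
It fails at once if a gauge is pressed or struck with more than 20 N, or the control box or its button with more than 25 N ((contact force between any of the fingers, the arm and gauge_red above 20 N or contact force between any of the fingers, the arm and gauge_yellow above 20 N or contact force between any of the fingers, the arm and gauge_blue above 20 N) or contact force between any of the fingers, the arm and control_box above 25 N).
It fails at once if a gauge is lifted, carried, tipped or shoved (12 mm or more) (distance of any of red_base, yellow_base, blue_base from where it was at the start of the episode above 0.012 m or angle between any of red_base, yellow_base, blue_base's own z axis and vertical above 0.2 rad).
It fails at once if a printed part is shifted, lifted (12 mm or more) or tipped (distance of any of print_tilted, print_bowl, print_tower from where it was at the start of the episode above 0.012 m or angle between any of print_tilted, print_bowl, print_tower's own z axis and vertical above 0.25 rad).
It fails at once if something else on the bench is moved 20 mm or more (distance of any of scraper, cleaner, nozzle_cup, driver from where it was at the start of the episode above 0.02 m).
It also fails if it takes over 58 s, if anything falls off the work surface, if the arm or the gripper's body presses on something with over 40 N, if the wrist force passes 120 N, or if a joint passes its speed limit or range.

## Working session

There is one attempt and no reset: what is moved stays moved. The work goes in short steps, Python scripts to look and compute and a tool call to move; the robot and the scene stay as the last step left them, time stands still between calls to the robot, and variables do not carry over. Pictures are saved under pics/ and viewed, about 8 in all and at most 12, crops included, and the job is handed in when it is done.

Besides the shell and the picture viewer there is one more tool, called as a command line: name --argument value ..., lists and objects as JSON in quotes. apply_moves: Moves the arm, as the interface text tells. Its arguments: {"type":"object","properties":{"deltas":{"type":"array","items":{"type":"object","properties":{"translation":{"type":"array","items":{"type":"number"}},"turn":{"type":"array","items":{"type":"number"}},"hand":{"type":"number"}}}},"newtons":{"type":"number"}},"required":["deltas"]}

```bash
mkdir -p pics
cat > h.py <<'E'
import numpy as np, cv2
from bench import readout, camera, calibration, order
def snap(n,f):
    im=camera(n); cv2.imwrite('pics/'+f,cv2.cvtColor(im,cv2.COLOR_RGB2BGR)); return im
def ray(n,uv,z):
    c=calibration(n); E=np.array(c['extrinsics']); R,t=E[:3,:3],E[:3,3]
    d=R.T@np.array([(uv[0]-c['cx'])/c['fx'],(uv[1]-c['cy'])/c['fy'],1]); o=-R.T@t
    return o+d*(z-o[2])/d[2]
def proj(n,p):
    c=calibration(n); E=np.array(c['extrinsics']); q=E[:3,:3]@np.array(p)+E[:3,3]
    return [c['fx']*q[0]/q[2]+c['cx'],c['fy']*q[1]/q[2]+c['cy']]
E
python3 - <<'E'
from h import *
snap('top','t1.png');snap('scene','s1.png')
s=readout.read_state();print(s)
for n in('top','scene'):
  E=np.array(calibration(n)['extrinsics']);print(n,-E[:3,:3].T@E[:3,3],E[2,:3],calibration(n)['fx'])
E
```

```text
{'time': 0.1, 'joint_positions': array([-1.31562387,  0.33280066, -0.06473195,  1.46086352,  0.02161055,
        1.34988367, -0.08850107]), 'joint_vel': array([-0.00044579, -0.0032357 , -0.00010529, -0.00156812, -0.00076919,
        0.00034495,  0.00132112]), 'joint_torque': array([ 7.14863927e-04, -6.24539852e+01,  2.42452155e-02, -3.90720785e+01,
       -6.14084001e-02,  3.63807112e-02,  3.81424752e-05]), 'ee_pos': array([0.17128153, 0.60073187, 0.23583562]), 'eef_rot': array([ 1.38414973e-01,  9.90374121e-01, -6.26781746e-04, -5.90553334e-05]), 'ft_force': array([ 0.44509114, -0.27340369,  0.68723767]), 'torque': array([ 0.05191244,  0.00380431, -0.03792633]), 'width': 0.08709963180706541}
top [ 0.39456321 -0.00546552  1.4357546 ] [ 0.06510973  0.00711262 -0.99785276] 589.8008228836364
scene [1.64922805 0.38718335 1.02618267] [-0.74512523 -0.26042968 -0.61397457] 543.8858849710853
```

View pics/t1.png

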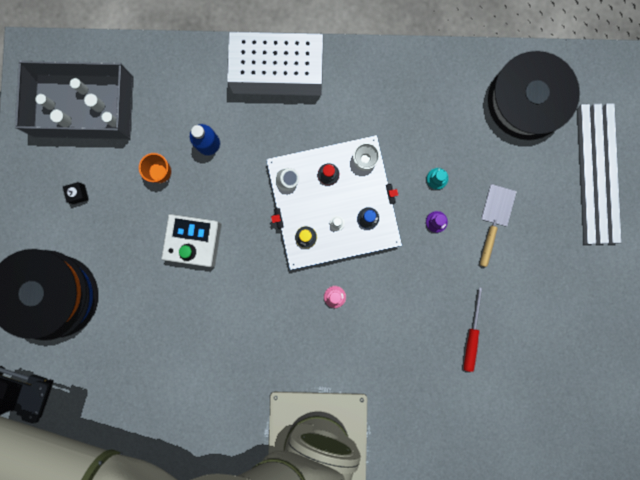

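View pics/s1.png

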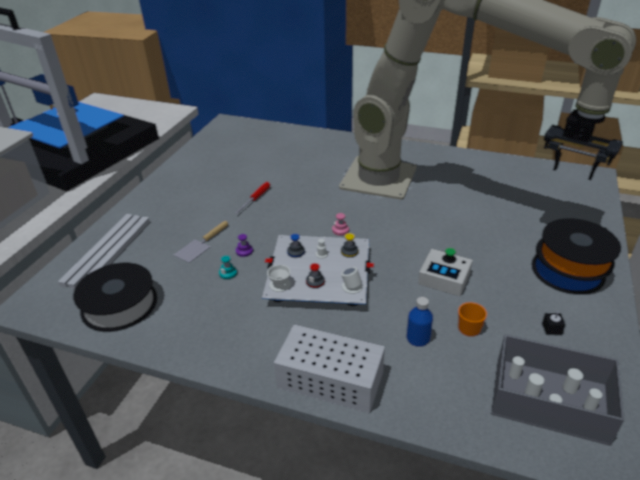

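The top picture shows the red cap at about (328,171), yellow (306,236), blue (369,215) and the green button (187,252). The pink, purple and turquoise look-alikes stand off the bed. I'll enlarge the bed and the button to refine these.

Run:
```python
from h import *
im=cv2.imread('pics/t1.png')
a=cv2.resize(im[140:270,265:405],None,fx=5,fy=5,interpolation=cv2.INTER_CUBIC)[:600]
cv2.imwrite('pics/t1c.png',cv2.resize(im[145:265,265:405],None,fx=5,fy=5,interpolation=cv2.INTER_CUBIC))
hsv=cv2.cvtColor(im,cv2.COLOR_BGR2HSV)
G={'red':((328,171),[(0,8),(172,180)],.099),'yellow':((306,236),[(22,35)],.099),'blue':((369,215),[(105,125)],.099),'green':((187,252),[(45,85)],.08)}
for k,((u,v),hs,z) in G.items():
    m=sum(((hsv[...,0]>=a)&(hsv[...,0]<=b)) for a,b in hs).astype(bool)&(hsv[...,1]>120)&(hsv[...,2]>60)
    w=np.zeros_like(m);w[v-14:v+14,u-14:u+14]=1
    n,l,st,ce=cv2.connectedComponentsWithStats((m&w).astype('uint8'))
    i=1+st[1:,4].argmax();print(k,ce[i],st[i],ray('top',ce[i],z).round(4))
    e=ray('top',(u,v),z);p=[proj('top',e+d) for d in([.014,0,0],[-.014,0,0])];print(' exp px radius',np.hypot(*np.subtract(*p))/2)
for c in[(267,158),(377,136),(400,247),(290,270)]: print(ray('top',c,.04).round(3))
```

```text
red [328.38211382 170.13821138] [323 164  12  13 123] [ 0.6357 -0.0112  0.099 ]
 exp px radius 6.061366962109609
yellow [304.89230769 235.3       ] [299 229  13  13 130] [0.485  0.0386 0.099 ]
 exp px radius 6.148680819227341
blue [369.51515152 215.5       ] [363 209  14  14 132] [ 0.5336 -0.1072  0.099 ]
 exp px radius 6.122801312201396
green [185.10606061 251.14393939] [179 245  13  13 132] [0.4432 0.3141 0.08  ]
 exp px radius 6.0797786974852
[0.672 0.136 0.04 ]
[ 0.732 -0.126  0.04 ]
[ 0.467 -0.185  0.04 ]
[0.406 0.074 0.04 ]
```

View pics/t1c.png

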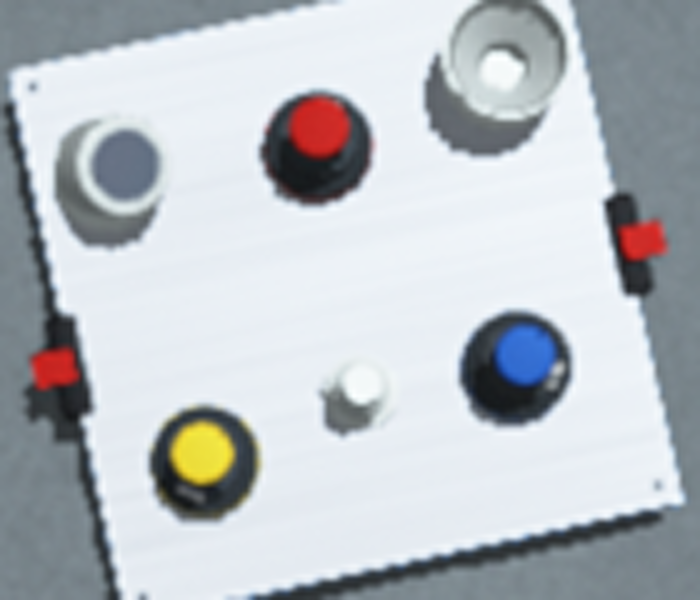

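The bed corners come out about 0.27 m apart and the cap radii match, so the positions hold up. I'm closing the fingers and heading over red at the starting height.

apply_moves --deltas '[{"translation": [0.028,-0.037,0.01],"turn": [0,0,0],"hand": 0},{"translation": [0.028,-0.037,0],"turn": [0,0,0],"hand": 0},{"translation": [0.028,-0.037,0],"turn": [0,0,0],"hand": 0},{"translation": [0.028,-0.037,0],"turn": [0,0,0],"hand": 0},{"translation": [0.028,-0.037,0],"turn": [0,0,0],"hand": 0}]' --newtons 5

```text
time: 0.6
ee_pos: [0.308, 0.4126, 0.2424]
eef_rot: [0.132, 0.991, -0.003, -0.002]
ft_force: [0.8, 1.2, 0.0]
width: 0.0549
```

apply_moves --deltas '[{"translation": [0.028,-0.037,0],"turn": [0,0,0],"hand": 0},{"translation": [0.028,-0.037,0],"turn": [0,0,0],"hand": 0},{"translation": [0.028,-0.037,0],"turn": [0,0,0],"hand": 0},{"translation": [0.028,-0.037,0],"turn": [0,0,0],"hand": 0},{"translation": [0.028,-0.037,0],"turn": [0,0,0],"hand": 0}]'

```text
time: 1.1
ee_pos: [0.4515, 0.2181, 0.2417]
eef_rot: [0.132, 0.991, -0.003, -0.003]
ft_force: [-0.2, 2.0, 1.0]
width: 0.0152
```

apply_moves --deltas '[{"translation": [0.031,-0.038,0],"turn": [0,0,0],"hand": 0},{"translation": [0.031,-0.038,0],"turn": [0,0,0],"hand": 0},{"translation": [0.031,-0.038,0],"turn": [0,0,0],"hand": 0},{"translation": [0.031,-0.038,-0.01],"turn": [0,0,0],"hand": 0},{"translation": [0.031,-0.038,-0.01],"turn": [0,0,0],"hand": 0}]'

```text
time: 1.6
ee_pos: [0.6069, 0.0246, 0.2229]
eef_rot: [0.131, 0.991, -0.002, -0.002]
ft_force: [0.8, 0.9, 0.2]
width: 0.0007
```

apply_moves --deltas '[{"translation": [0.02,-0.025,-0.01],"turn": [0,0,0],"hand": 0},{"translation": [0.0,0,0],"turn": [0,0,0],"hand": 0},{"translation": [0,0,0],"turn": [0,0,0],"hand": 0}]'

```text
time: 1.9
ee_pos: [0.6287, -0.0096, 0.2094]
eef_rot: [0.136, 0.991, -0.005, -0.003]
ft_force: [0.2, 1.4, 0.1]
width: 0.0004
```

Run:
```python
from h import *
snap('wrist','w1.png');s=readout.read_state();print(s['ee_pos'],s['eef_rot'],s['ft_force'],s['width'])
for n,p in dict(red=[.6357,-.0112,.099],yellow=[.485,.0386,.099],blue=[.5336,-.1072,.099],tip=s['ee_pos']-[0,0,.014]).items(): print(n,proj('wrist',p))
```

```text
[ 0.62838129 -0.00967761  0.20933594] [ 0.13574474  0.99072798 -0.00465243 -0.00312779] [-0.00855777  0.02184054 -0.35650002] 0.00042219998956209026
red [np.float64(319.5927034866938), np.float64(248.62959959449864)]
yellow [np.float64(332.41394102123746), np.float64(-1.2360551585979636)]
blue [np.float64(140.95716596981356), np.float64(144.93036780186543)]
tip [np.float64(317.2512389966748), np.float64(296.41368419679657)]
```

View pics/w1.png

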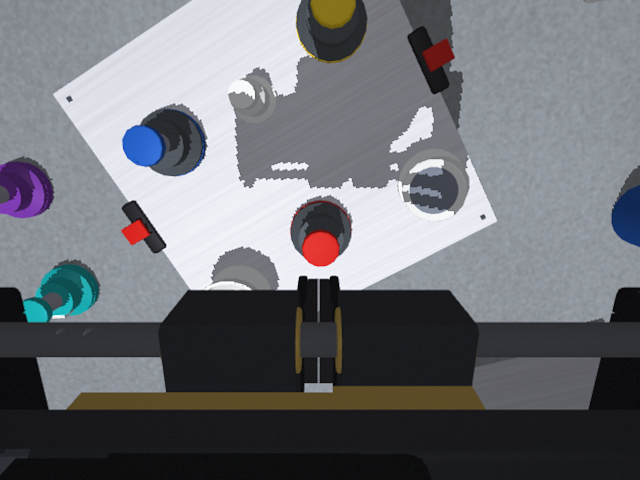

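The wrist view shows the red cap at (320,249), against (319.6,248.6) predicted, and blue at (143,146), against (141,145). My measurements are good to about 1 mm, so I'm descending.

apply_moves --deltas '[{"translation": [0.004,-0.001,-0.03],"turn": [0,0,0],"hand": 0},{"translation": [0.004,-0.001,-0.03],"turn": [0,0,0],"hand": 0},{"translation": [0,0,-0.015],"turn": [0,0,0],"hand": 0},{"translation": [0,0,-0.003],"turn": [0,0,0],"hand": 0},{"translation": [0,0,0],"turn": [0,0,0],"hand": 0}]'

```text
time: 2.45
ee_pos: [0.6359, -0.0053, 0.1321]
eef_rot: [0.132, 0.991, -0.002, -0.002]
ft_force: [-0.1, -0.1, 0.0]
width: 0.0006
```

apply_moves --deltas '[{"translation": [0,-0.006,-0.003],"turn": [0,0,0],"hand": 0},{"translation": [0,0,-0.004],"turn": [0,0,0],"hand": 0},{"translation": [0,0,-0.003],"turn": [0,0,0],"hand": 0},{"translation": [0,0,0],"turn": [0,0,0],"hand": 0}]'

```text
time: 2.85
ee_pos: [0.6372, -0.0113, 0.1251]
eef_rot: [0.132, 0.991, -0.002, 0.001]
ft_force: [-0.4, 0.3, -0.3]
width: 0.0003
```

Positioned. The contact height is about 0.113, so I'm lowering slowly while watching the force.

apply_moves --deltas '[{"translation": [-0.001,0,-0.004],"turn": [0,0,0],"hand": 0},{"translation": [0,0,-0.004],"turn": [0,0,0],"hand": 0},{"translation": [0,0,-0.003],"turn": [0,0,0],"hand": 0},{"translation": [0,0,-0.002],"turn": [0,0,0],"hand": 0}]'

```text
time: 3.25
ee_pos: [0.6365, -0.0113, 0.1118]
eef_rot: [0.132, 0.991, -0.001, 0.001]
ft_force: [-0.6, -0.6, 4.4]
width: 0.0003
```

apply_moves --deltas '[{"translation": [0,0,-0.002],"turn": [0,0,0],"hand": 0},{"translation": [0,0,-0.002],"turn": [0,0,0],"hand": 0},{"translation": [0,0,-0.002],"turn": [0,0,0],"hand": 0}]'

```text
time: 3.55
ee_pos: [0.6366, -0.0113, 0.1063]
eef_rot: [0.132, 0.991, -0.001, 0.001]
ft_force: [-2.6, 0.4, 5.5]
width: 0.0006
```

apply_moves --deltas '[{"translation": [0,0,-0.002],"turn": [0,0,0],"hand": 0},{"translation": [0,0,-0.002],"turn": [0,0,0],"hand": 0},{"translation": [0,0,0],"turn": [0,0,0],"hand": 0}]'

```text
time: 3.85
ee_pos: [0.6365, -0.0113, 0.1024]
eef_rot: [0.132, 0.991, -0.001, 0.001]
ft_force: [0.2, -0.4, 0.1]
width: 0.0006
```

Red is down about 10 mm, with force rising to 5.5 N on the way, as it should. I'm lifting and moving to yellow.

apply_moves --deltas '[{"translation": [0,0,0.02],"turn": [0,0,0],"hand": 0},{"translation": [0,0,0.035],"turn": [0,0,0],"hand": 0},{"translation": [-0.04,0.013,0],"turn": [0,0,0],"hand": 0},{"translation": [-0.04,0.013,0],"turn": [0,0,0],"hand": 0},{"translation": [-0.04,0.013,0],"turn": [0,0,0],"hand": 0}]'

```text
time: 4.35
ee_pos: [0.517, 0.0264, 0.1573]
eef_rot: [0.133, 0.991, -0.003, 0.003]
ft_force: [-0.9, -0.3, 1.1]
width: 0.0006
```

apply_moves --deltas '[{"translation": [-0.025,0.009,0],"turn": [0,0,0],"hand": 0},{"translation": [0,0,0],"turn": [0,0,0],"hand": 0},{"translation": [0,0,0],"turn": [0,0,0],"hand": 0}]'

```text
time: 4.65
ee_pos: [0.4873, 0.0379, 0.1571]
eef_rot: [0.131, 0.991, -0.001, 0.002]
ft_force: [1.3, 0.2, 0.1]
width: 0.0005
```

apply_moves --deltas '[{"translation": [-0.002,0.001,-0.015],"turn": [0,0,0],"hand": 0},{"translation": [0,0,-0.012],"turn": [0,0,0],"hand": 0},{"translation": [0,0,-0.004],"turn": [0,0,0],"hand": 0},{"translation": [0,0,0],"turn": [0,0,0],"hand": 0}]'

```text
time: 5.05
ee_pos: [0.4881, 0.0376, 0.1249]
eef_rot: [0.132, 0.991, -0.002, 0.003]
ft_force: [-0.6, -0.7, 0.4]
width: 0.0004
```

apply_moves --deltas '[{"translation": [-0.003,0.001,-0.004],"turn": [0,0,0],"hand": 0},{"translation": [0,0,-0.004],"turn": [0,0,0],"hand": 0},{"translation": [0,0,-0.003],"turn": [0,0,0],"hand": 0},{"translation": [0,0,-0.002],"turn": [0,0,0],"hand": 0}]'

```text
time: 5.45
ee_pos: [0.486, 0.0382, 0.1118]
eef_rot: [0.133, 0.991, -0.002, 0.004]
ft_force: [-1.8, -0.6, 4.9]
width: 0.0006
```

apply_moves --deltas '[{"translation": [0,0,-0.002],"turn": [0,0,0],"hand": 0},{"translation": [0,0,-0.002],"turn": [0,0,0],"hand": 0},{"translation": [0,0,-0.002],"turn": [0,0,0],"hand": 0}]'

```text
time: 5.75
ee_pos: [0.486, 0.0382, 0.1061]
eef_rot: [0.133, 0.991, -0.002, 0.004]
ft_force: [-2.8, -0.2, 5.5]
width: 0.0003
```

apply_moves --deltas '[{"translation": [0,0,-0.002],"turn": [0,0,0],"hand": 0},{"translation": [0,0,-0.002],"turn": [0,0,0],"hand": 0}]'

```text
time: 5.95
ee_pos: [0.486, 0.0382, 0.1022]
eef_rot: [0.133, 0.991, -0.001, 0.004]
ft_force: [-3.0, -0.2, 6.5]
width: 0.0005
```

Yellow is down about 10 mm. Next is blue, at (0.5336, -0.1072).

apply_moves --deltas '[{"translation": [0,0,0.02],"turn": [0,0,0],"hand": 0},{"translation": [0,0,0.035],"turn": [0,0,0],"hand": 0},{"translation": [0.013,-0.04,0],"turn": [0,0,0],"hand": 0},{"translation": [0.013,-0.04,0],"turn": [0,0,0],"hand": 0},{"translation": [0.013,-0.04,0],"turn": [0,0,0],"hand": 0}]'

```text
time: 6.45
ee_pos: [0.5256, -0.0786, 0.1585]
eef_rot: [0.127, 0.992, -0.001, 0.004]
ft_force: [1.0, 0.3, 0.1]
width: -0.0
```

apply_moves --deltas '[{"translation": [0.008,-0.025,0],"turn": [0,0,0],"hand": 0},{"translation": [0,0,0],"turn": [0,0,0],"hand": 0},{"translation": [0,0,0],"turn": [0,0,0],"hand": 0}]'

```text
time: 6.75
ee_pos: [0.5345, -0.1109, 0.1583]
eef_rot: [0.131, 0.991, -0.002, 0.005]
ft_force: [-0.6, 0.8, 0.1]
width: 0.0005
```

apply_moves --deltas '[{"translation": [-0.001,0.003,-0.016],"turn": [0,0,0],"hand": 0},{"translation": [0,0,-0.012],"turn": [0,0,0],"hand": 0},{"translation": [0,0,-0.004],"turn": [0,0,0],"hand": 0},{"translation": [0,0,0],"turn": [0,0,0],"hand": 0}]'

```text
time: 7.15
ee_pos: [0.5333, -0.1039, 0.1247]
eef_rot: [0.128, 0.992, -0.001, 0.005]
ft_force: [-0.0, 0.7, -0.2]
width: 0.0004
```

apply_moves --deltas '[{"translation": [0,-0.003,-0.004],"turn": [0,0,0],"hand": 0},{"translation": [0,0,-0.004],"turn": [0,0,0],"hand": 0},{"translation": [0,0,-0.003],"turn": [0,0,0],"hand": 0},{"translation": [0,0,-0.002],"turn": [0,0,0],"hand": 0}]'

```text
time: 7.55
ee_pos: [0.5341, -0.1066, 0.1121]
eef_rot: [0.128, 0.992, -0.001, 0.006]
ft_force: [-1.5, 1.3, 4.5]
width: 0.0008
```

apply_moves --deltas '[{"translation": [0,0,-0.002],"turn": [0,0,0],"hand": 0},{"translation": [0,0,-0.002],"turn": [0,0,0],"hand": 0},{"translation": [0,0,-0.002],"turn": [0,0,0],"hand": 0}]'

```text
time: 7.85
ee_pos: [0.5341, -0.1067, 0.1064]
eef_rot: [0.128, 0.992, -0.001, 0.006]
ft_force: [-2.2, 0.4, 5.3]
width: 0.0003
```

apply_moves --deltas '[{"translation": [0,0,-0.002],"turn": [0,0,0],"hand": 0},{"translation": [0,0,-0.002],"turn": [0,0,0],"hand": 0}]'

```text
time: 8.05
ee_pos: [0.5341, -0.1067, 0.1025]
eef_rot: [0.128, 0.992, -0.001, 0.006]
ft_force: [-3.1, 1.5, 5.7]
width: 0.0004
```

Blue is down about 10 mm. I'm lifting and travelling towards the green button, then checking with the wrist camera.

apply_moves --deltas '[{"translation": [0,0,0.02],"turn": [0,0,0],"hand": 0},{"translation": [0,0,0.045],"turn": [0,0,0],"hand": 0},{"translation": [-0.009,0.041,0.02],"turn": [0,0,0],"hand": 0},{"translation": [-0.009,0.041,0.01],"turn": [0,0,0],"hand": 0},{"translation": [-0.009,0.041,0],"turn": [0,0,0],"hand": 0}]'

```text
time: 8.55
ee_pos: [0.5061, 0.013, 0.1995]
eef_rot: [0.134, 0.991, -0.002, 0.007]
ft_force: [0.2, 1.2, -0.1]
width: 0.0007
```

apply_moves --deltas '[{"translation": [-0.009,0.041,0],"turn": [0,0,0],"hand": 0},{"translation": [-0.009,0.041,0],"turn": [0,0,0],"hand": 0},{"translation": [-0.009,0.041,0],"turn": [0,0,0],"hand": 0},{"translation": [-0.009,0.041,0],"turn": [0,0,0],"hand": 0},{"translation": [-0.009,0.041,0],"turn": [0,0,0],"hand": 0}]'

```text
time: 9.05
ee_pos: [0.459, 0.2261, 0.2003]
eef_rot: [0.135, 0.991, -0.0, 0.009]
ft_force: [1.3, -0.6, 0.0]
width: 0.0005
```

apply_moves --deltas '[{"translation": [-0.009,0.041,0],"turn": [0,0,0],"hand": 0},{"translation": [0,0,0],"turn": [0,0,0],"hand": 0},{"translation": [0,0,0],"turn": [0,0,0],"hand": 0}]'

```text
time: 9.35
ee_pos: [0.4469, 0.2753, 0.1994]
eef_rot: [0.13, 0.991, 0.001, 0.009]
ft_force: [0.1, -1.2, -0.4]
width: 0.0006
```

Run:
```python
from h import *
s=readout.read_state();a=snap('wrist','w2.png');b=snap('top','t2.png');print(s['ee_pos'],s['ft_force'])
print(proj('wrist',[.4432,.3141,.08]))
b=cv2.cvtColor(b[145:265,265:405],cv2.COLOR_RGB2BGR)
cv2.imwrite('pics/t2c.png',cv2.resize(b,None,fx=5,fy=5,interpolation=cv2.INTER_CUBIC))
```

```text
[0.44688951 0.27530378 0.19936229] [ 0.08049393 -1.23840228 -0.38671593]
[np.float64(367.79810381600936), np.float64(213.61586538195766)]
```

View pics/w2.png

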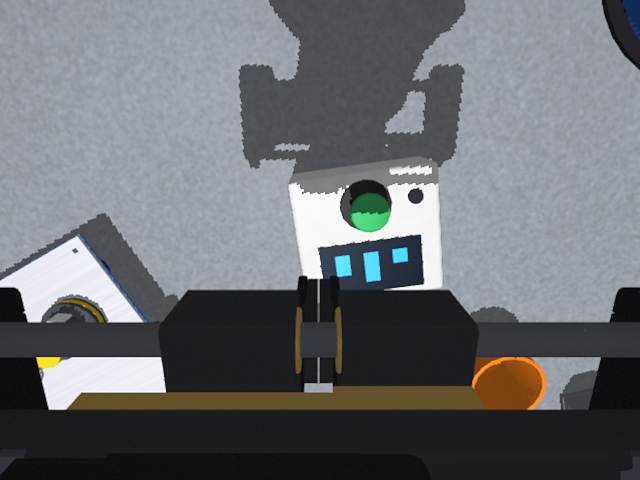

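View pics/t2c.png

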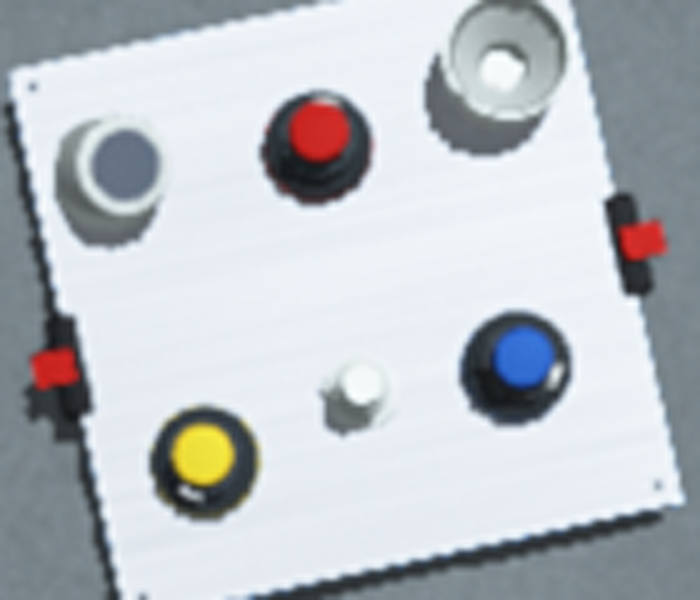

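The wrist view shows the green button at (370,212), against (368,214) predicted. The top crop shows the gauges and prints unmoved, with the caps lower (red moved from (320,125) to (319,131), for example). I'm going to the button.

apply_moves --deltas '[{"translation": [-0.004,0.037,0],"turn": [0,0,0],"hand": 0},{"translation": [0,0,-0.03],"turn": [0,0,0],"hand": 0},{"translation": [0,0,-0.03],"turn": [0,0,0],"hand": 0},{"translation": [0,0,-0.015],"turn": [0,0,0],"hand": 0},{"translation": [0,0,0],"turn": [0,0,0],"hand": 0}]'

```text
time: 9.95
ee_pos: [0.4471, 0.3067, 0.1234]
eef_rot: [0.136, 0.991, 0.002, 0.01]
ft_force: [0.5, 0.4, -0.1]
width: 0.0004
```

apply_moves --deltas '[{"translation": [-0.004,0.008,-0.008],"turn": [0,0,0],"hand": 0},{"translation": [0,0,-0.006],"turn": [0,0,0],"hand": 0},{"translation": [0,0,-0.003],"turn": [0,0,0],"hand": 0},{"translation": [0,0,0],"turn": [0,0,0],"hand": 0}]'

```text
time: 10.35
ee_pos: [0.4447, 0.3144, 0.1075]
eef_rot: [0.137, 0.99, 0.003, 0.011]
ft_force: [-0.3, -0.8, -0.2]
width: 0.0005
```

apply_moves --deltas '[{"translation": [-0.001,0,-0.005],"turn": [0,0,0],"hand": 0},{"translation": [0,0,-0.005],"turn": [0,0,0],"hand": 0},{"translation": [0,0,-0.003],"turn": [0,0,0],"hand": 0},{"translation": [0,0,-0.003],"turn": [0,0,0],"hand": 0}]'

```text
time: 10.75
ee_pos: [0.4444, 0.3149, 0.0918]
eef_rot: [0.138, 0.99, 0.004, 0.012]
ft_force: [-0.9, -0.5, 2.1]
width: 0.0005
```

apply_moves --deltas '[{"translation": [0,0,-0.003],"turn": [0,0,0],"hand": 0},{"translation": [0,0,-0.003],"turn": [0,0,0],"hand": 0}]'

```text
time: 10.95
ee_pos: [0.4444, 0.3148, 0.0858]
eef_rot: [0.138, 0.99, 0.004, 0.012]
ft_force: [-2.2, -2.0, 5.2]
width: 0.0005
```

apply_moves --deltas '[{"translation": [0,0,-0.002],"turn": [0,0,0],"hand": 0},{"translation": [0,0,0],"turn": [0,0,0],"hand": 0}]'

```text
time: 11.15
ee_pos: [0.4444, 0.3149, 0.0838]
eef_rot: [0.138, 0.99, 0.004, 0.012]
ft_force: [-2.6, -2.5, 6.6]
width: 0.0001
```

apply_moves --deltas '[{"translation": [0,0,0.015],"turn": [0,0,0],"hand": 0},{"translation": [0,0,0.03],"turn": [0,0,0],"hand": 0},{"translation": [0,0,0.04],"turn": [0,0,0],"hand": 0},{"translation": [0,0,0.03],"turn": [0,0,0],"hand": 0},{"translation": [0,0,0],"turn": [0,0,0],"hand": 0}]'

```text
time: 11.65
ee_pos: [0.444, 0.3143, 0.2011]
eef_rot: [0.138, 0.99, 0.003, 0.012]
ft_force: [-0.2, -1.2, -0.9]
width: 0.0001
```

Run:
```python
from h import *
b=snap('scene','s3.png');t=snap('top','t3.png');s=readout.read_state();print(s['ee_pos'],s['ft_force'])
c=cv2.cvtColor(b[215:325,210:390],cv2.COLOR_RGB2BGR);o=cv2.imread('pics/s1.png')[215:325,210:390]
cv2.imwrite('pics/cmp.png',cv2.resize(np.vstack([o,c]),None,fx=2.7,fy=2.7,interpolation=cv2.INTER_CUBIC))
for k,p in dict(red=[.6357,-.0112],yellow=[.485,.0386],blue=[.5336,-.1072]).items(): print(k,*[np.round(np.array(proj('scene',p+[z]))-[210,215],1)*2.7 for z in(.099,.089)])
```

```text
[0.4426669  0.31328204 0.19747134] [ 0.46517715  0.21001224 -1.42677889]
red [279.45 135.  ] [279.72 142.83]
yellow [373.68  54.81] [373.68  62.37]
blue [226.26  56.16] [226.8   63.72]
```

View pics/cmp.png

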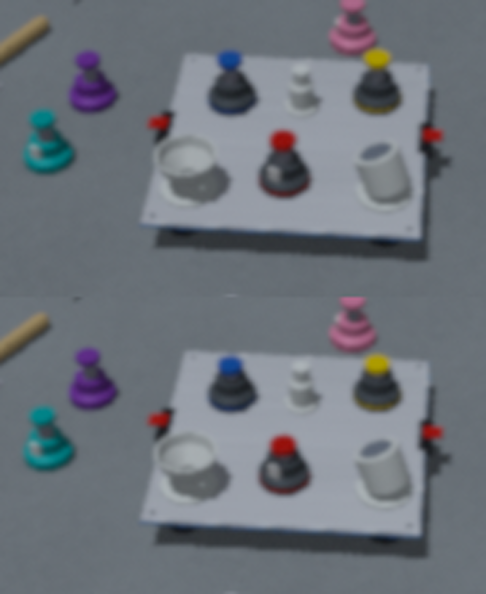

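View pics/t3.png

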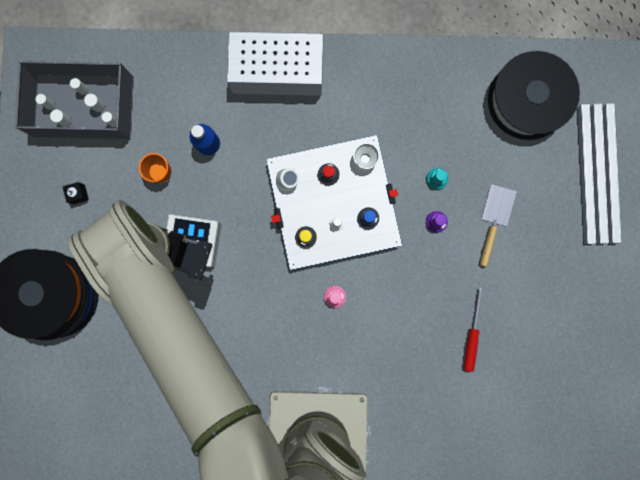

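The before/after comparison shows all three caps lower: red from y≈135 to 443−297=146, blue and yellow by about 9 px. Every body and print is where it was, and the top view shows nothing else moved. The tool hangs free above the button.

```bash
python3 -c "
from h import *
print(order.close_job())"
```

```text
the job is handed in; nothing more can be done
None
```

I pressed the red, yellow and blue caps in that order with the closed fingertips, each to about 10–11 mm of its 16 mm travel. I then pressed the green button about 10 mm, let it go, and handed the job in at about 12 s; no verdict is reported.

- **Forces:** the highest readings were about 7 N on the gauges and 7.5 N on the button, against limits of 20 N and 25 N. These are end-of-call readings, so a short peak in between would not show.
- **Caps and objects:** the last scene and top pictures show all three caps lowered. Gauges, prints and the other loose things are where they started, as far as the pictures resolve.
- **Gripper:** it stood clear, about 0.10 m above the button.
- **Not seen directly:** in the last top picture the gripper covered the green button, and I did not check it in the other view. That it sprang back is inferred from lifting well clear of it.

No check failed or disagreed. Predicted and seen positions in the wrist camera matched to about 1 mm.

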